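# Park the key machine's carriage and tip the key gauge down

### The arm

A 6-joint arm with a two-finger parallel gripper is mounted at the origin on the work surface. World frame = base frame: x ahead of the robot, y to its left, z up, the work surface at z = 0. Lengths are in m, angles in rad, forces in N, time in s.
With the tool pointing down it reaches from about 0.3 to 0.775 m from the base axis. Payload 14.6 kg.
Tool frame: the origin (TCP) lies at the centre of the arm's flange, where the gripper is bolted on; the fingertips stand 173 mm ahead of it and the grasp point (between the pads) lies 155 mm ahead of it; z points along the fingers, y is the line along which they close (so a half turn about z gives the same grasp; the last joint's range is limited). The gripper opens to 85 mm and grips with 20 to 120 N. Pads are 22 mm wide; open, the fingers measure 114 mm over their backs; the gripper's body (76 mm by 85 mm) begins 54 mm behind the grasp point. The pads swing forward as they close: fully open they stand 13 mm farther back than shut.
Start: joints at [1.246, 0.3, 1.521, -0, 1.321, -0.067], TCP at [0.14, 0.532, 0.405] pointing down, gripper open.
Joint ranges: [-3.03, 3.03], [-0.79, 2.21], [0.23, 2.52], [-1.04, 4.18], [0, 3.07], [-2.55, 2.55]. Speed limits (rad/s): [2.22, 2.22, 2.57, 3.14, 3.14, 3.14].

### API

Orientations are given as [roll, pitch, yaw] about the fixed x, y, z axes, in that order (R = Rz(yaw) Ry(pitch) Rx(roll)).
In Python, from workcell import bot, get_image, camera_model, models gives the robot as it stands. The module is installed in compiled form; this text tells all that it offers.
- The arm moves only by the shell command python3 -m jog 'ROWS' [FORCE]. ROWS is JSON, one flat list of numbers, 7 for each row, row after row: the turn, a rotation vector about the tool's x, y, z in degrees, then the shift along the tool's x, y, z in cm, then the finger opening in cm, from 0 to 8.54. A call has 1 to 12 rows; each row shifts and turns the commanded pose from where the row before left it, along the tool's axes as they then stand; what a row does not reach is not made up. A row lasts 1/12 s, in which the tool goes at most 41.7 mm and 7.16 degrees, less where a joint would pass 70% of its speed; a pose out of reach is approached as far as the arm can. A call is refused whole if a number of a shift passes 4.17 or a number of a turn 7.16, either way. A call with a gripper value outside its range is refused whole. The fingers move at their own pace and stop on an object; FORCE is the grip in N (left out, the last holds). Time passes only in rows, so rows that do not move let the fingers close. It gives the time, the measured TCP pose, the force, the opening and the grip force at its end, in the units of the state.
- bot.get_obs(): the state, without advancing time (a new reading comes with each control period).
- get_image(name): name is "scene" or "top" or "wrist"; returns the picture (480x640x3 uint8, red, green, blue); there is no depth.
- camera_model(name): a dict with "fx", "fy", "cx", "cy" (pixels), "distortion" ([k1, k2, p1, p2, k3] as OpenCV has them; the pictures are not rectified), "R" (3x3) and "t" (3): a world point X has camera coordinates R X + t. Camera axes: x right, y down, z forward; pixel columns grow to the right and rows downward; lengths in m; the calibration is good to about 2 mm. A picture is of the moment at which its call begins: read the wrist's pose just before it. camera_model takes no time and is no camera call; for the wrist camera it gives the pose at the moment of the call.
- bot.finish_job(): hands the job in; it is judged then, once.
Trained networks look in the newest picture that a camera, given by its name, has taken for a name from the list of things; names that differ only in an ending like _2 or _b are one class to them, and where a whole thing is asked for, a point or a joint stands for the part that bears it (a point fixed in the world has none). Each returns a list of dicts, best first, with "conf" (0 to 1); they miss things now and then, are a little off and sometimes report something else, mostly with a low value. They report only what shows in the picture. A call takes as long as a camera call.
- models.boxes_of(camera, target): "location" ([x, y, z] in m, in world coordinates, good to about 4 mm: the middle of the surface that is visible of it).
The state is a dict: "t": time; "qpos": joint angles; "joint_velocities": joint speeds; "effort": joint torques, N m; "position": TCP position; "eef_rot": TCP orientation; "contact_force": force on the tool from outside, world axes, zero at the start; "torque": the same for the moment, N m; "gripper_width": opening from 0.0 (shut) to 1.0 (fully open); "finger_force": force on a finger pad.
Only numpy, scipy, OpenCV 4.12 (cv2) and the standard library are available. Lean on these libraries where they do the work, as an engineer would, in place of code of your own. Each camera call takes 0.05 s, during which the arm holds its last target. There are 200 camera calls.

### The job

Get the key cutting machine ready for the next pair of keys: with the fingertips, gently push its carriage to the left along the guide shaft, away from the cutter, until its spring plunger drops into the red parking groove and the carriage stays there; then tip the key gauge over to the back so that it lies down on the carriage. Only push, do not grip the carriage or the gauge, and leave the loose things on the machine and the bench where they are.

Things in the scene. Friction and masses are not known exactly. Their poses are not given: they have to be found in the camera images.
- machine: Bench key cutting machine, fixed. Dark green base 350 mm deep (x) and 420 mm wide (y), flat deck 85 mm above the table. Origin: on the table, mid-width, 200 mm behind the base's front edge. +x points from the front (robot's side) to the back, +y to the operator's left, z up. A steel guide shaft 20 mm thick runs along y at x = -55 mm, axis 120 mm up, between pedestals (145 mm high) at y = +-185 mm.
- cutter (a point): Centre of the brass cutter wheel, 160 mm up at machine x +40, y -86 mm. It, the tracer, spindle block, belt cover and orange brush wheel stand behind the carriage, at machine x above -25 mm, up to 204 mm high.
- carriage (a joint): Slide of the carriage on the shaft, m; grows to the operator's left (machine +y). 0: right end of travel; 0.100: plunger in the parking groove; 0.125: end stop. Starts at 0 to 0.045. Sliding takes 3 to 6 N; it stays where left. From some 6 mm before the groove's middle the plunger drops and pulls it in by itself (the push falls to nothing); up to 18 N then pushes it out again.
- carriage_top (a point): Middle of the top of the carriage, 140 mm up, at machine y = -55 mm + slide value. The carriage is an aluminium block 105 mm deep (machine x -135 to -30 mm), 150 mm wide, 95 to 140 mm above the table. On it stand two steel vices with black star knobs (machine x -78 to -32 mm, 50 mm either side of its middle, tops 180 mm up).
- carriage_end (a point): Point on the flat right-hand end face of the carriage (which faces machine -y), 23 mm behind its front edge and 20 mm below its top, 120 mm above the table, 57 mm before the shaft's axis: a good place to push towards machine +y. The face is 45 mm high; the deck beside it is free.
- ball_knob (a point): Centre of the black ball knob, 28 mm across, that stands out from the middle of the carriage's front, 115 mm above the table, 29 mm before the carriage's front face. A white pointer below it meets a red line on the strip on the deck when parked.
- plunger_tip (a point): Point under the spring plunger, level with the top of the shaft, 130 mm up. The plunger sits in an aluminium bracket (28 mm wide, brass cap, top 173 mm up) at the left end of the carriage, 85 mm left of its middle. This point is at the point notch when parked.
- notch (a point): Middle of the red parking groove (a V 14 mm wide, 5 mm deep) at the top of the guide shaft, machine x -55, y +130 mm, 130 mm up.
- gauge (a joint): Hinge of the key gauge on the carriage, rad. 0: standing, leaning 0.35 rad to the front against its stop (its start); 0.35: upright; 1.92: lying down level to the back, its other stop. It turns easily and falls by its own weight (90 g) to the nearer stop from either side of upright. Pivot rod 8 mm thick along machine y, at machine x -118 mm, 152 mm above the table.
- gauge_bar (a point): Middle of the gauge's yellow cross bar: 106 mm long along machine y, 12 mm wide, 4 mm thick, 30 mm from the pivot, between two steel gauge fingers (56 mm long, 100 mm apart, ends 205 mm up at the start). At the start it is 180 mm above the table at machine x -128 mm, free in front. It is 22 mm left of the carriage's middle.
- padlock: Loose bystander: brass padlock standing upright, 46 x 22 x 71 mm, origin under its middle, on the table.
- pin_dish: Loose bystander: white plastic dish 68 mm across, 22 mm high, origin under its middle, on the table.
- oil_bottle: Loose bystander: yellow oil bottle 42 mm across, 105 mm high, origin under its middle, on the table.
- screwdriver: Loose bystander: blue-handled screwdriver 170 mm long lying on the table, origin under its middle, along its own x.
- rim_cylinder: Loose bystander: brass lock cylinder 34 mm across, 38 mm high, standing on the deck at the front right of the machine, origin under its middle.
- cut_key: Loose bystander: brass key 57 mm long, 3 mm thick, lying on the deck at the front left of the machine, origin under its bow.
- plug_case: Loose bystander: small blue case 60 x 34 x 26 mm with a brass plug on it, lying on the deck at the rear left of the machine, origin under its middle.

How it is judged:
By the outcome, as a careful person would: the job done as asked, in the order asked, and still so for the second after the job is handed in, with the robot touching nothing.
It also fails if it takes over 51 s, if anything falls off the work surface, if the arm or the gripper's body presses on something with over 40 N, if the wrist force passes 120 N, or if a joint passes its speed limit or range.

## Working session

There is one attempt and no reset: what is moved stays moved. The work goes in short steps, Python scripts to look and compute and a shell command to move; the robot and the scene stay as the last step left them, time stands still between calls to the robot, and variables do not carry over. Pictures are saved under pics/ and viewed, at most 12 in all, crops included, and the job is handed in when it is done.

```bash
mkdir -p pics
python3 - <<'E'
from workcell import bot,get_image,camera_model,models
import cv2
o=bot.get_obs();print(o['t'],o['position'],o['eef_rot'],o['gripper_width'])
for c in ['scene','top']:
    im=get_image(c);cv2.imwrite(f'pics/{c}0.png',im[:,:,::-1])
    for n in ['machine','carriage_top','carriage_end','ball_knob','plunger_tip','notch','gauge_bar','cutter','rim_cylinder','cut_key','oil_bottle','padlock']:
        print(c,n,[([round(float(v),3) for v in d['location']],round(d['conf'],2)) for d in models.boxes_of(c,n)[:2]])
E
```

```text
0.0 [0.14022785 0.53178642 0.4041024 ] [-3.14035481e+00 -8.87498837e-05  2.88378979e+00] 0.997674745352086
scene machine [([0.684, 0.06, 0.086], 0.73)]
scene carriage_top [([0.574, 0.046, 0.142], 0.59)]
scene carriage_end [([0.579, 0.051, 0.143], 0.95), ([0.296, 0.231, 0.009], 0.33)]
scene ball_knob [([0.574, 0.047, 0.144], 0.7), ([0.683, 0.059, 0.087], 0.61)]
scene plunger_tip []
scene notch [([0.689, 0.065, 0.083], 0.67)]
scene gauge_bar [([0.512, 0.06, 0.179], 0.83)]
scene cutter [([0.682, 0.06, 0.081], 0.66)]
scene rim_cylinder [([0.473, -0.094, 0.126], 0.66), ([0.31, -0.283, 0.039], 0.32)]
scene cut_key [([0.48, 0.422, 0.065], 0.57), ([0.47, 0.215, 0.091], 0.45)]
scene oil_bottle [([0.484, 0.415, 0.063], 0.58)]
scene padlock [([0.306, -0.282, 0.037], 0.6)]
top machine [([0.588, 0.077, 0.087], 0.95), ([0.558, 0.046, 0.136], 0.64)]
top carriage_top [([0.557, 0.047, 0.137], 0.74)]
top carriage_end [([0.558, 0.046, 0.139], 0.89)]
top ball_knob [([0.553, 0.052, 0.142], 0.83)]
top plunger_tip [([0.565, 0.045, 0.138], 0.76)]
top notch [([0.591, 0.08, 0.085], 0.96)]
top gauge_bar [([0.516, 0.066, 0.172], 0.67)]
top cutter [([0.591, 0.075, 0.086], 0.81)]
top rim_cylinder []
top cut_key [([0.47, 0.222, 0.087], 0.65)]
top oil_bottle [([0.465, 0.412, 0.073], 0.6), ([0.303, -0.276, 0.045], 0.31)]
top padlock [([0.3, -0.28, 0.043], 0.68)]
```

View pics/top0.png

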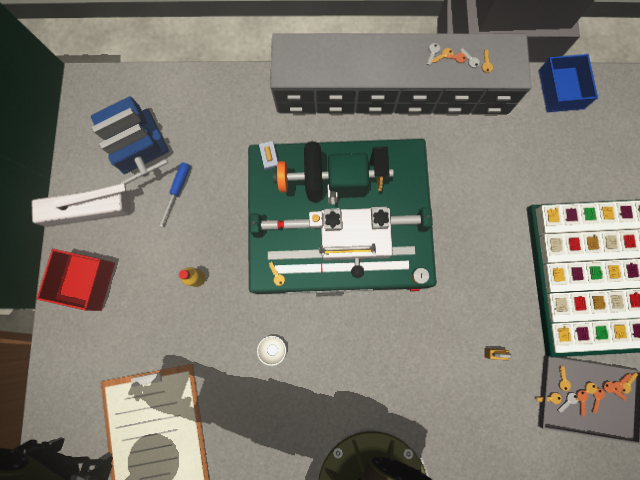

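View pics/scene0.png

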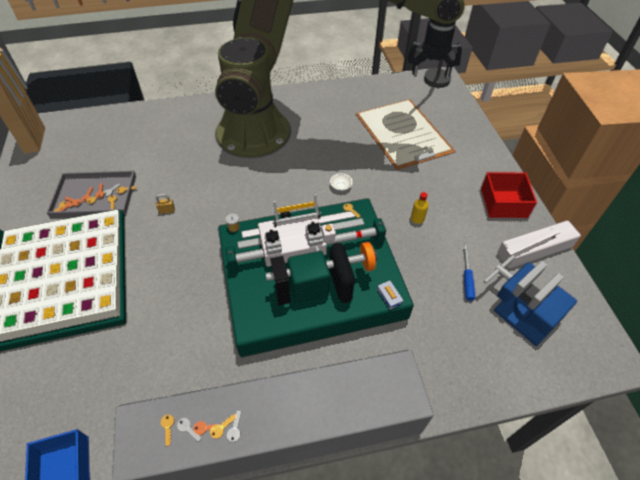

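The top view shows the machine (deck corners near (249,145), (425,140), (436,286), (249,291)), the red groove at (280,224), the ball knob at (358,271), the gauge bar at (348,249) and the rim cylinder at (421,275). I'll zoom in to read it more exactly.

Run:
```python
import cv2
im=cv2.imread('pics/top0.png')[130:300,240:445]
cv2.imwrite('pics/topz.png',cv2.resize(im,None,fx=3.5,fy=3.5,interpolation=cv2.INTER_CUBIC))
```

```text
(no output)
```

View pics/topz.png

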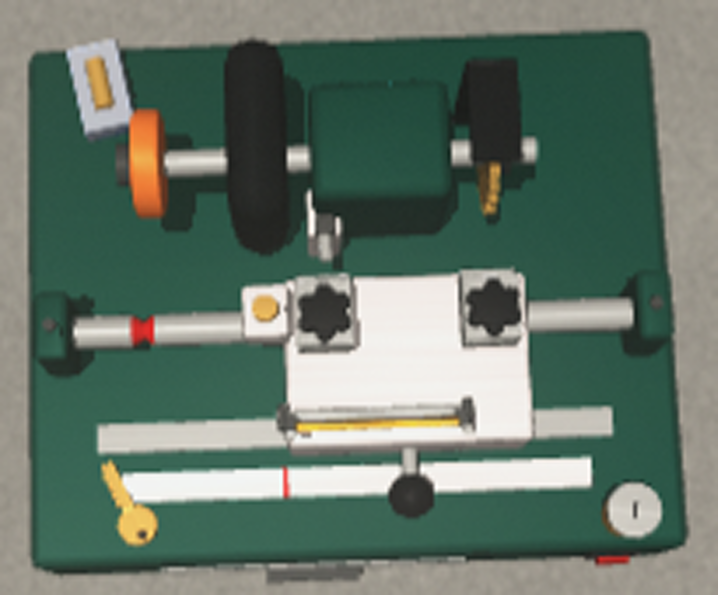

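```bash
cat > fit.py <<'E'
import numpy as np,cv2
from scipy.optimize import least_squares
from workcell import camera_model
m=camera_model('top')
K=np.array([[m['fx'],0,m['cx']],[0,m['fy'],m['cy']],[0,0,1.]]);D=np.array(m['distortion'])
rv=cv2.Rodrigues(np.array(m['R']))[0];t=np.array(m['t'])
proj=lambda P:cv2.projectPoints(np.array(P,float),rv,t,K,D)[0][:,0]
F=[((30,52),150,210,85,0),((648,32),150,-210,85,0),((685,545),-200,-210,85,0),((35,568),-200,210,85,0),
((143,331),-55,130,128,0),((411,494),-164,-55,115,1),((264,308),-55,30,173,1),((324,311),-55,-5,180,1),((492,305),-55,-105,180,1),((380,424),-128,-33,180,1),((532,440),-135,-130,140,1)]
px=np.array([f[0] for f in F])/3.5+[240,130]
def W(p,f):
    x,y=f[1]/1e3,f[2]/1e3+f[4]*p[3];c,s=np.cos(p[2]),np.sin(p[2])
    return [p[0]+c*x-s*y,p[1]+s*x+c*y,f[3]/1e3]
r=least_squares(lambda p:(proj([W(p,f) for f in F])-px).ravel(),[.588,.077,0,.02],loss='soft_l1')
p=r.x
if __name__=='__main__':
    print(p,np.round(r.fun.reshape(-1,2),1).tolist())
    for n,f in dict(end=(0,-112,-130,120,1),bar=(0,-128,-33,180,1),pivot=(0,-118,-33,152,1),notch=(0,-55,130,130,0),rightped=(0,-55,-185,145,0)).items():print(n,np.round(W(p,f),4))
    # rim cylinder top z .123
    from scipy.optimize import fsolve
    q=np.array([633,509])/3.5+[240,130]
    print('rim',fsolve(lambda v:proj([[v[0],v[1],.123]])[0]-q,[.47,-.09]))
E
python3 fit.py
```

```text
[0.63686188 0.07802565 0.04416802 0.02319468] [[-1.1, -0.7], [0.9, -1.8], [2.0, 1.1], [-1.7, 1.2], [0.0, -0.3], [-0.2, 1.0], [0.0, 0.4], [-0.2, -1.9], [0.5, -2.0], [-1.0, 0.5], [0.8, 0.3]]
end [ 0.5297 -0.0336  0.12  ]
bar [0.5094 0.0626 0.18  ]
pivot [0.5194 0.063  0.152 ]
notch [0.5762 0.2055 0.13  ]
rightped [ 0.5901 -0.1092  0.145 ]
rim [ 0.46759463 -0.09622529]
```

```bash
python3 -m jog '[0,0,-5.77,0,0,0,0, 0,0,-5.77,0,0,0,0, 0,0,-5.76,0,0,0,0, 0,0,0,0,0,0,0, 0,0,0,0,0,0,0]' 40; python3 -m jog '[0,0,0,-1.49,-2.59,0,0, 0,0,0,-1.49,-2.59,0,0, 0,0,0,-1.49,-2.59,0,0, 0,0,0,-1.49,-2.59,0,0, 0,0,0,-1.49,-2.59,0,0, 0,0,0,-1.49,-2.59,0,0, 0,0,0,-1.49,-2.59,0,0, 0,0,0,-1.49,-2.59,0,0, 0,0,0,-1.49,-2.59,0,0, 0,0,0,-1.49,-2.59,0,0, 0,0,0,-1.49,-2.59,0,0, 0,0,0,-1.49,-2.59,0,0]'
python3 -m jog '[0,0,0,-1.49,-2.59,0,0, 0,0,0,-1.49,-2.59,0,0, 0,0,0,-1.49,-2.59,0,0, 0,0,0,-1.49,-2.59,0,0, 0,0,0,-1.49,-2.59,0,0, 0,0,0,-1.49,-2.59,0,0, 0,0,0,-1.49,-2.59,0,0, 0,0,0,-1.49,-2.59,0,0, 0,0,0,-1.49,-2.59,0,0, 0,0,0,-1.49,-2.59,0,0, 0,0,0,-1.49,-2.59,0,0, 0,0,0,-1.49,-2.59,0,0]'
python3 -m jog '[0,0,0,0,0,0,0, 0,0,0,0,0,0,0]'
cat > look.py <<'E'
import sys,cv2,numpy as np
from workcell import bot,get_image
from fit import p
o=bot.get_obs();d=np.array(o['position'])-[p[0],p[1],0];c,s=np.cos(p[2]),np.sin(p[2])
print('machine xyz mm',np.round([1e3*(c*d[0]+s*d[1]),1e3*(c*d[1]-s*d[0]),1e3*d[2]],1),'yaw err deg',np.degrees((o['eef_rot'][2]-p[2])%(2*np.pi)-np.pi),'F',np.round(o['contact_force'],1),o['t'])
for a in sys.argv[1:]:
    n,c=a.split(':');cv2.imwrite(f'pics/{n}.png',get_image(c)[:,:,::-1])
E
python3 look.py w1:wrist
```

```text
t: 1.72
position: [0.1402, 0.5318, 0.4047]
eef_rot: [3.142, 0.0, -3.101]
contact_force: [0.2, -0.3, 0.1]
gripper_width: 0.298
finger_force: 0.0
t: 2.72
position: [0.333, 0.2278, 0.4049]
eef_rot: [3.141, 0.001, -3.101]
contact_force: [0.8, 0.8, 0.5]
gripper_width: 0.002
finger_force: 0.0
t: 3.72
position: [0.5255, -0.0749, 0.4047]
eef_rot: [-3.142, 0.0, -3.102]
contact_force: [-0.2, -0.7, 0.6]
gripper_width: -0.001
finger_force: 0.0
t: 3.88
position: [0.5252, -0.0743, 0.4042]
eef_rot: [3.141, -0.001, -3.102]
contact_force: [-0.4, 0.2, 0.0]
gripper_width: 0.001
finger_force: 0.0
machine xyz mm [-118.3 -147.3  404.2] yaw err deg -0.2816233310570547 F [-0.4  0.2  0. ] 3.8833
```

View pics/w1.png

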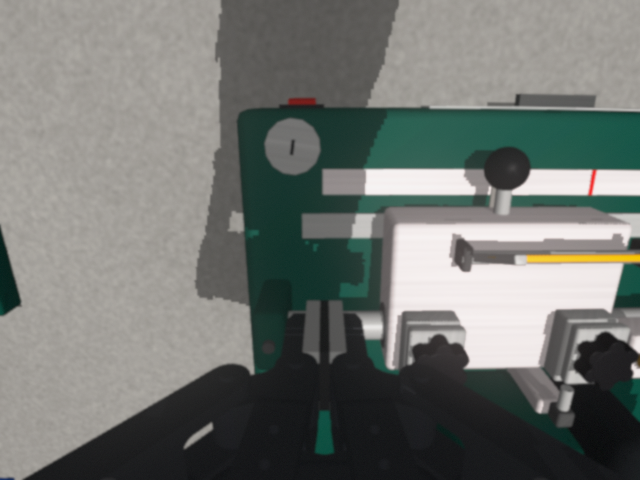

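The wrist view shows the shut fingertips at (324,300) over the free deck to the right of the carriage. The carriage's top front corner is at (386,208), the ball knob at (506,168) and the rim cylinder at (292,146). I'll check these against the fit.

Run:
```python
import numpy as np,cv2
from workcell import camera_model
from fit import W,p
m=camera_model('wrist');K=np.array([[m['fx'],0,m['cx']],[0,m['fy'],m['cy']],[0,0,1.]])
P=[W(p,f) for f in [(0,-135,-130,140,1),(0,-164,-55,115,1),(0,-128,-33+53,180,1),(0,-55,-105,180,1),(0,-55,-5,180,1),(0,-200,-210,85,0)]]
print(cv2.projectPoints(np.array(P),cv2.Rodrigues(np.array(m['R']))[0],np.array(m['t']),K,np.array(m['distortion']))[0][:,0].round(), m['fx'],p)
```

```text
[[390. 218.]
 [504. 163.]
 [683. 252.]
 [437. 373.]
 [608. 370.]
 [228. 103.]] 409.3620734847259 [0.63686188 0.07802565 0.04416802 0.02319468]
```

```bash
python3 -m jog '[0,0,0,0,0,2.5,0, 0,0,0,0,0,2.5,0, 0,0,0,0,0,2.5,0, 0,0,0,0,0,2.5,0, 0,0,0,0,0,1.7,0, 0,0,0,0,0.7,0,0, 0,0,0,0,0.7,0,0, 0,0,0,0,0.4,0,0, 0,0,0,0,0,0,0]'; python3 -m jog '[0,0,0,0,0.2,0,0, 0,0,0,0,0.2,0,0, 0,0,0,0,0.2,0,0, 0,0,0,0,0.2,0,0, 0,0,0,0,0.2,0,0, 0,0,0,0,0.2,0,0]'; python3 look.py
```

```text
t: 4.68
position: [0.5242, -0.0541, 0.2893]
eef_rot: [-3.141, 0.002, -3.096]
contact_force: [-0.3, -0.1, -0.0]
gripper_width: 0.002
finger_force: 0.0
t: 5.18
position: [0.5237, -0.0443, 0.2883]
eef_rot: [-3.14, 0.001, -3.098]
contact_force: [0.2, -11.7, 1.6]
gripper_width: 0.002
finger_force: 0.0
machine xyz mm [-118.4 -117.2  288.3] yaw err deg -0.04865293539694371 F [  0.2 -11.7   1.6] 5.1833
```

```bash
python3 -m jog '[0,0,0,0,0.2,0,0, 0,0,0,0,0.2,0,0]'; python3 -m jog '[0,0,0,0,0.3,0,0, 0,0,0,0,0.3,0,0, 0,0,0,0,0.3,0,0, 0,0,0,0,0.3,0,0, 0,0,0,0,0.3,0,0, 0,0,0,0,0.3,0,0, 0,0,0,0,0.3,0,0, 0,0,0,0,0.3,0,0, 0,0,0,0,0.3,0,0, 0,0,0,0,0.3,0,0]'; python3 look.py s1:scene t1:top
```

```text
t: 5.35
position: [0.524, -0.0401, 0.2886]
eef_rot: [-3.14, 0.004, -3.099]
contact_force: [11.3, -1.1, 4.7]
gripper_width: 0.001
finger_force: 0.4
t: 6.18
position: [0.5228, -0.0105, 0.2886]
eef_rot: [-3.14, 0.003, -3.1]
contact_force: [10.1, -12.3, 2.1]
gripper_width: -0.003
finger_force: 5.1
machine xyz mm [-117.9  -83.4  288.6] yaw err deg -0.12312917908441229 F [ 10.1 -12.3   2.1] 6.1833
```

Run:
```python
import cv2,numpy as np
a=cv2.resize(cv2.imread('pics/s1.png')[170:330,200:420],None,fx=2.6,fy=2.6,interpolation=2)
cv2.imwrite('pics/s1z.png',a)
b=cv2.resize(cv2.imread('pics/t1.png')[130:310,230:445],None,fx=3,fy=3,interpolation=2);cv2.imwrite('pics/t1z.png',b)
```

```text
(no output)
```

View pics/s1z.png

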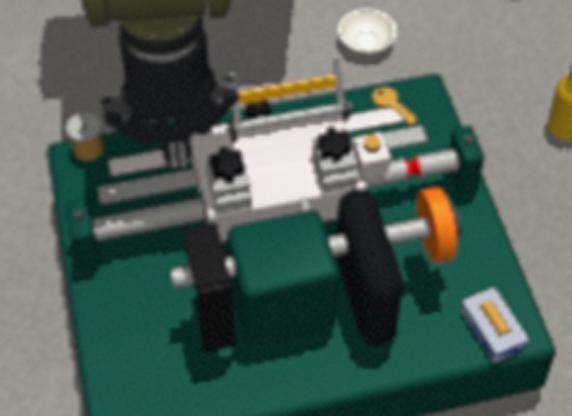

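The gripper's outer linkage has reached the gauge's right finger (at about (237,95) in the crop), which explains the 10 N sideways. I'll back off and lean the tool 28° so that only the fingertip reaches the carriage.

```bash
python3 -m jog '[0,0,0,0,-0.5,0,0, 0,0,0,0,-1,0,0, 0,0,0,0,-1,0,0, 0,0,0,0,-1,-1.5,0, 0,0,0,0,-1,-1.5,0, 0,0,0,0,-2,0,0, 0,0,0,0,-2,0,0, 0,0,0,0,-2,0,0]'; python3 -m jog '[-7,0,0,0,0,0,0, -7,0,0,0,0,0,0, -7,0,0,0,0,0,0, -7,0,0,0,0,0,0, 0,0,0,0,0,0,0, 0,0,0,0,0,0,0]'; python3 look.py s2:scene
python3 - <<'E'
import cv2
cv2.imwrite('pics/s2z.png',cv2.resize(cv2.imread('pics/s2.png')[170:330,200:420],None,fx=3,fy=3,interpolation=2))
E
```

```text
t: 6.95
position: [0.5265, -0.1161, 0.3179]
eef_rot: [-3.141, 0.0, -3.098]
contact_force: [0.8, 0.4, 0.5]
gripper_width: 0.001
finger_force: 0.0
t: 7.45
position: [0.5265, -0.1153, 0.3173]
eef_rot: [2.656, -0.001, -3.099]
contact_force: [0.7, -0.6, -0.0]
gripper_width: 0.0
finger_force: 0.0
machine xyz mm [-118.7 -188.3  317.3] yaw err deg -0.07038053411044283 F [ 0.7 -0.6 -0. ] 7.45
```

View pics/s2z.png

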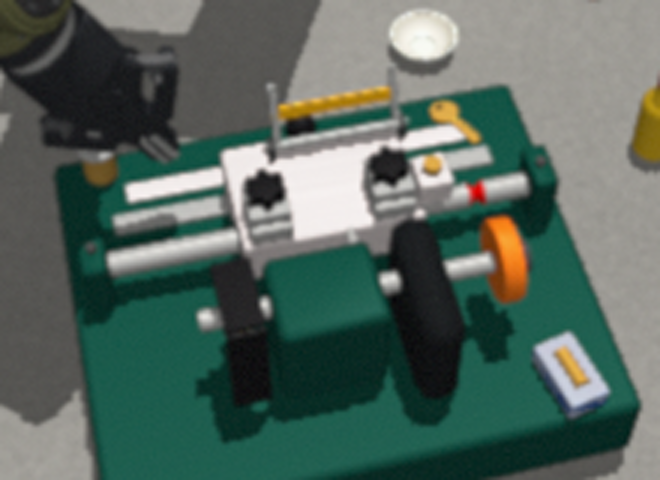

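The gauge still stands and the leaning fingertips are at (165,150), clear to the right of the carriage. Next I lower the tool and push.

```bash
python3 -m jog '[0,0,0,0,-0.61,1.15,0, 0,0,0,0,-0.61,1.15,0, 0,0,0,0,-0.61,1.15,0, 0,0,0,0,-0.61,1.14,0, 0,0,0,0,0.44,0.235,0, 0,0,0,0,0.44,0.235,0, 0,0,0,0,0.44,0.235,0, 0,0,0,0,0,0,0]'; python3 -m jog '[0,0,0,0,0.18,0.09,0, 0,0,0,0,0.18,0.09,0, 0,0,0,0,0.18,0.09,0, 0,0,0,0,0.18,0.09,0, 0,0,0,0,0.18,0.09,0, 0,0,0,0,0.18,0.09,0]'; python3 look.py;  python3 -m jog '[0,0,0,0,0.18,0.09,0, 0,0,0,0,0.18,0.09,0, 0,0,0,0,0.18,0.09,0]'; python3 look.py
```

```text
t: 8.17
position: [0.5262, -0.0984, 0.2662]
eef_rot: [2.653, 0.001, -3.096]
contact_force: [-1.0, -0.4, -0.0]
gripper_width: 0.002
finger_force: 0.0
t: 8.67
position: [0.5255, -0.0872, 0.266]
eef_rot: [2.653, 0.0, -3.098]
contact_force: [0.3, -0.0, -0.7]
gripper_width: -0.001
finger_force: 0.0
machine xyz mm [-118.5 -160.1  266. ] yaw err deg -0.0054119693809530425 F [ 0.3 -0.  -0.7] 8.6667
t: 8.92
position: [0.5253, -0.0815, 0.2662]
eef_rot: [2.654, 0.0, -3.098]
contact_force: [-1.9, -11.9, 1.2]
gripper_width: 0.0
finger_force: 5.4
machine xyz mm [-118.5 -154.5  266.2] yaw err deg -0.009603911493087583 F [ -1.9 -11.9   1.2] 8.9167
```

```bash
python3 -m jog '[0,0,0,0,0.18,0.09,0, 0,0,0,0,0.18,0.09,0, 0,0,0,0,0.18,0.09,0, 0,0,0,0,0.18,0.09,0, 0,0,0,0,0.18,0.09,0, 0,0,0,0,0.18,0.09,0, 0,0,0,0,0.18,0.09,0, 0,0,0,0,0.18,0.09,0, 0,0,0,0,0.18,0.09,0, 0,0,0,0,0.18,0.09,0, 0,0,0,0,0.18,0.09,0, 0,0,0,0,0.18,0.09,0]'; python3 look.py;  python3 -m jog '[0,0,0,0,0.09,0.045,0, 0,0,0,0,0.09,0.045,0]'; python3 -m jog '[0,0,0,0,0.09,0.045,0, 0,0,0,0,0.09,0.045,0]'; python3 look.py t2:top
cat > slide.py <<'E'
import sys,cv2
im=cv2.imread(f'pics/{sys.argv[1]}.png')[200:290,240:445]
cv2.imwrite(f'pics/{sys.argv[1]}z.png',cv2.resize(im,None,fx=3.5,fy=3.5,interpolation=2))
E
python3 slide.py t2
```

```text
t: 9.92
position: [0.5242, -0.058, 0.2665]
eef_rot: [2.656, 0.0, -3.098]
contact_force: [0.3, -12.7, -4.8]
gripper_width: 0.001
finger_force: 6.2
machine xyz mm [-118.6 -131.   266.5] yaw err deg -0.05074725196860429 F [  0.3 -12.7  -4.8] 9.9167
t: 10.08
position: [0.5241, -0.0559, 0.2665]
eef_rot: [2.655, 0.0, -3.098]
contact_force: [1.0, -10.9, -4.7]
gripper_width: 0.001
finger_force: 5.2
t: 10.25
position: [0.524, -0.054, 0.2665]
eef_rot: [2.655, 0.0, -3.098]
contact_force: [0.4, -11.1, -5.5]
gripper_width: -0.003
finger_force: 5.3
machine xyz mm [-118.6 -126.9  266.5] yaw err deg -0.04812586042463156 F [  0.4 -11.1  -5.5] 10.25
```

View pics/t2z.png

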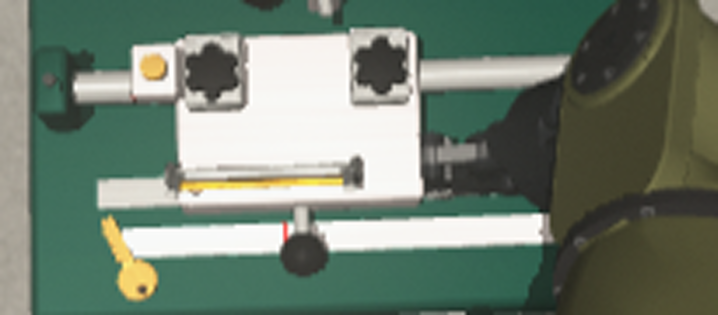

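The ball knob is at (304,253) and the pointer is just right of the red line at (285,232), so the slide is about 0.09. I continue in 1 mm steps.

```bash
for i in 1; do python3 -m jog '[0,0,0,0,0.09,0.045,0, 0,0,0,0,0.09,0.045,0]'; done;  python3 -m jog '[0,0,0,0,0.09,0.045,0]'; python3 -m jog '[0,0,0,0,0.09,0.045,0]'; python3 look.py
```

```text
t: 10.47
position: [0.5239, -0.052, 0.2665]
eef_rot: [2.655, 0.0, -3.098]
contact_force: [1.4, -10.9, -4.5]
gripper_width: 0.001
finger_force: 5.4
t: 10.55
position: [0.5238, -0.0509, 0.2665]
eef_rot: [2.655, 0.0, -3.098]
contact_force: [1.4, -6.5, -4.9]
gripper_width: -0.001
finger_force: 3.6
t: 10.63
position: [0.5238, -0.0497, 0.2665]
eef_rot: [2.654, -0.0, -3.098]
contact_force: [1.0, -4.8, -2.7]
gripper_width: 0.002
finger_force: 2.2
machine xyz mm [-118.6 -122.6  266.5] yaw err deg -0.04285160385158643 F [ 1.  -4.8 -2.7] 10.6333
```

Force is falling as the plunger drops in.

```bash
python3 -m jog '[0,0,0,0,0.09,0.045,0]'; python3 -m jog '[0,0,0,0,0.09,0.045,0]'; python3 -m jog '[0,0,0,0,0,0,0, 0,0,0,0,0,0,0]'; python3 look.py t3:top; python3 slide.py t3
```

```text
t: 10.72
position: [0.5237, -0.0485, 0.2666]
eef_rot: [2.654, -0.0, -3.098]
contact_force: [0.7, -3.1, -2.4]
gripper_width: -0.007
finger_force: 1.7
t: 10.8
position: [0.5237, -0.0472, 0.2668]
eef_rot: [2.653, -0.0, -3.098]
contact_force: [-0.4, -2.3, -2.5]
gripper_width: -0.001
finger_force: 1.4
t: 10.97
position: [0.5238, -0.0469, 0.2672]
eef_rot: [2.652, 0.0, -3.097]
contact_force: [0.0, 0.2, -0.5]
gripper_width: 0.001
finger_force: 0.0
machine xyz mm [-118.5 -119.8  267.2] yaw err deg 0.015770324730653963 F [ 0.   0.2 -0.5] 10.9667
```

View pics/t3z.png

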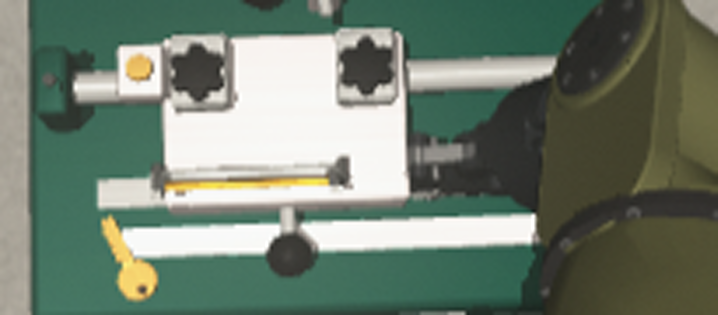

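The carriage advanced about 9 mm more, the push dropped to zero and the knob at (290,253) now covers the red line, so it is parked. I'll retreat, straighten the tool and go in front of the gauge.

```bash
python3 -m jog '[0,0,0,0,-0.88,-0.47,0, 0,0,0,0,-1.32,-0.7,0, 0,0,0,0,-1.32,-0.7,0, 0,0,0,0,1.22,-2.3,0, 0,0,0,0,1.22,-2.3,0, 0,0,0,0,1.22,-2.3,0, 0,0,0,0,1.22,-2.3,0, 0,0,0,0,1.22,-2.3,0, 7,0,0,0,0,0,0, 7,0,0,0,0,0,0, 7,0,0,0,0,0,0, 7,0,0,0,0,0,0]'; python3 -m jog '[0,0,0,1.83,0,0,0, 0,0,0,1.83,0,0,0, 0,0,0,1.83,0,0,0, 0,0,0,0,2.52,0,0, 0,0,0,0,2.52,0,0, 0,0,0,0,2.52,0,0, 0,0,0,0,2.52,0,0, 0,0,0,0,2.52,0,0, 0,0,0,0,2.52,0,0, 0,0,0,0,2.52,0,0, 0,0,0,0,2.52,0,0, 0,0,0,0,2.52,0,0]';python3 -m jog '[0,0,0,0,0,0,0, 0,0,0,0,0,0,0]'; python3 look.py w4:wrist
```

```text
t: 12.02
position: [0.5255, -0.0878, 0.3976]
eef_rot: [-3.136, 0.001, -3.098]
contact_force: [-0.4, -0.7, -0.8]
gripper_width: -0.003
finger_force: 0.0
t: 13.02
position: [0.4606, 0.1378, 0.3974]
eef_rot: [-3.141, -0.0, -3.098]
contact_force: [0.8, 0.1, 0.4]
gripper_width: 0.004
finger_force: 0.0
t: 13.18
position: [0.4607, 0.1374, 0.3972]
eef_rot: [-3.141, -0.0, -3.096]
contact_force: [0.0, -1.4, -0.2]
gripper_width: 0.003
finger_force: 0.0
machine xyz mm [-173.4   67.1  397.2] yaw err deg 0.09863470875555538 F [ 0.  -1.4 -0.2] 13.1833
```

View pics/w4.png

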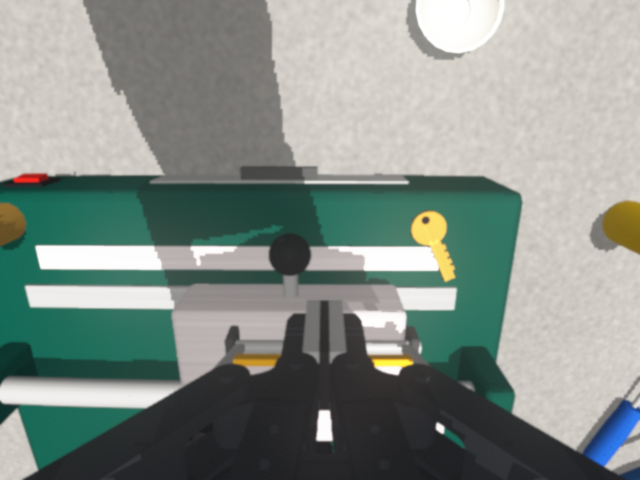

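The fingertips (324,300) are centred in front of the yellow bar (233–413, row 360), and the knob sits over the red line. I lower the tool and tip the gauge.

```bash
python3 -m jog '[0,0,0,0,0,1.7,0, 0,0,0,0,0,1.7,0, 0,0,0,0,0,1.6,0, 0,0,0,-0.8,0,0,0, 0,0,0,-0.7,0,0,0, 0,0,0,-0.3,0,0,0, 0,0,0,-0.3,0,0,0, 0,0,0,-0.3,0,0,0, 0,0,0,-0.3,0,0,0, 0,0,0,-0.3,0,0,0]'; python3 look.py; python3 -m jog '[0,0,0,-0.3,0,0,0, 0,0,0,-0.3,0,0,0, 0,0,0,-0.3,0,0,0, 0,0,0,-0.3,0,0,0, 0,0,0,-0.3,0,0,0, 0,0,0,-0.3,0,0,0]'; python3 look.py s5:scene
```

```text
t: 14.07
position: [0.4909, 0.1384, 0.3475]
eef_rot: [3.142, 0.001, -3.097]
contact_force: [-0.0, 0.6, 0.5]
gripper_width: -0.006
finger_force: 0.0
machine xyz mm [-143.1   66.8  347.5] yaw err deg 0.0011587993039998473 F [-0.   0.6  0.5] 14.0667
t: 14.57
position: [0.5089, 0.1392, 0.3472]
eef_rot: [-3.142, 0.0, -3.097]
contact_force: [-1.2, -0.1, 0.1]
gripper_width: 0.002
finger_force: 0.1
machine xyz mm [-125.1   66.8  347.2] yaw err deg 0.0020617170138730397 F [-1.2 -0.1  0.1] 14.5667
```

```bash
python3 -m jog '[0,0,0,-0.3,0,0,0, 0,0,0,-0.3,0,0,0, 0,0,0,-0.3,0,0,0, 0,0,0,-0.3,0,0,0, 0,0,0,-0.3,0,0,0, 0,0,0,-0.3,0,0,0, 0,0,0,0,0,0,0, 0,0,0,0,0,0,0]'; python3 look.py s6:scene
python3 - <<'E'
import cv2
cv2.imwrite('pics/s6z.png',cv2.resize(cv2.imread('pics/s6.png')[170:330,200:420],None,fx=3,fy=3,interpolation=2))
E
```

```text
t: 15.28
position: [0.5267, 0.14, 0.347]
eef_rot: [-3.142, -0.0, -3.098]
contact_force: [0.0, -0.3, -1.0]
gripper_width: 0.002
finger_force: 0.0
machine xyz mm [-107.3   66.7  347. ] yaw err deg -0.005271775617802288 F [ 0.  -0.3 -1. ] 15.2833
```

View pics/s6z.png

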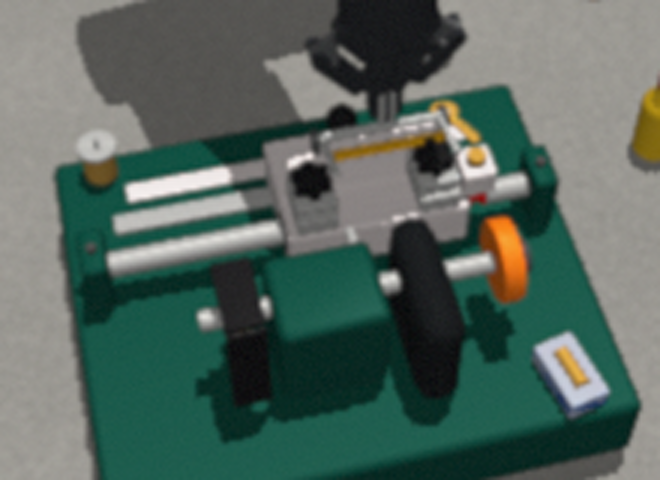

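The gauge now lies to the back (bar at (390,145)) and the plunger bracket (478,170) is over the red groove. I withdraw to the front and up, then check once more.

```bash
python3 -m jog '[0,0,0,0,0,-0.5,0, 0,0,0,0.5,0,-1,0, 0,0,0,1.5,0,-2,0, 0,0,0,2,0,-2,0, 0,0,0,2,0,-2,0, 0,0,0,3,0,0,0, 0,0,0,3,0,0,0, 0,0,0,2,0,0,0, 0,0,0,0,0,0,0, 0,0,0,0,0,0,0, 0,0,0,0,0,0,0]'; python3 look.py w7:wrist
```

```text
t: 16.25
position: [0.3869, 0.1338, 0.4229]
eef_rot: [3.141, 0.001, -3.097]
contact_force: [-0.3, -0.4, 0.1]
gripper_width: -0.0
finger_force: 0.0
machine xyz mm [-247.2   66.8  422.9] yaw err deg 0.002348269262753669 F [-0.3 -0.4  0.1] 16.25
```

View pics/w7.png

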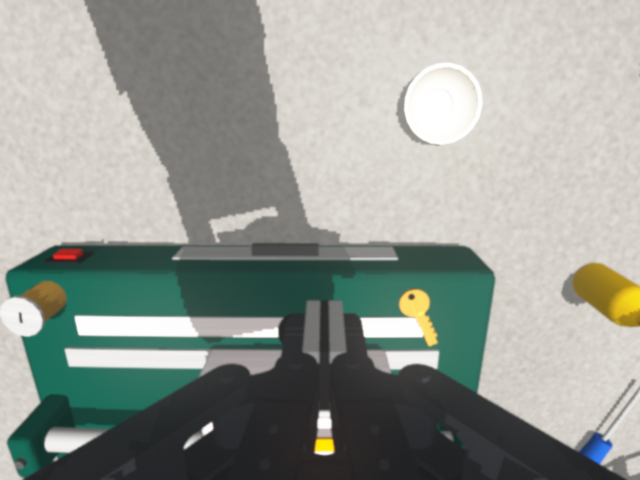

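The robot is clear of everything, and the loose things in this view (dish, key, rim cylinder, bottle, screwdriver) are in place. I hand the job in.

```bash
python3 -c "
from workcell import bot
print(bot.finish_job())"
```

```text
the job is handed in; nothing more can be done
None
```

The carriage is parked in the red groove and the gauge was then tipped back onto it, handed in at about 16 s; on the first push the gripper's linkage touched the standing gauge (about 10 N), so I backed off and finished with the tool leaned over, and the last pictures show the loose things in place where visible.

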